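Push the pulled-out storage jar back into its place in the row

ROBOT

A 6-joint arm with a two-finger parallel gripper is mounted at the origin on the work surface. World frame = base frame: x ahead of the robot, y to its left, z up, the work surface at z = 0. Lengths are in m, angles in rad, forces in N, time in s.
With the tool pointing down it reaches from about 0.375 to 0.9 m from the base axis. Payload 3.1 kg.
Tool frame: the origin (TCP) lies on the centre line of the jaws, within the pads' length; the fingertips stand 25 mm ahead of it and the grasp point (between the pads) lies 6 mm ahead of it (manip.tips_ahead is the distance from the TCP to the fingertips, in m); z points along the fingers, y is the direction in which the jaws open and shut (so a half turn about z gives the same grasp; the last joint's range is limited). The gripper opens to 85 mm and grips with 20 to 120 N. Pads are 22 mm wide; open, the fingers measure 114 mm over their backs; the gripper's body (76 mm by 85 mm) begins 54 mm behind the grasp point. The pads swing forward as they close: fully open they stand 13 mm farther back than shut.
Start: joints at [-1.327, 0.527, 1.433, -0, 1.181, -0.178], TCP at [0.256, -0.57, 0.23] pointing down, gripper open.
Joint ranges: [-3.08, 3.08], [-0.75, 2.2], [0.22, 2.44], [-1.43, 4.57], [0, 2.65], [-2.85, 2.85]. Speed limits (rad/s): [2.79, 2.79, 3.14, 3.14, 3.14, 3.14].

INTERFACE

Orientations are given as a unit quaternion [x, y, z, w].
In Python, from station import manip gives the robot as it stands.
- The arm moves only by the tool play_rows, never from a script. Its argument "steps" is a list that holds one entry, the list of rows, each a list of 6 numbers: the shift along the tool's x, y, z in m, then the turn, a rotation vector about the tool's x, y, z in degrees. In form: [[[x, y, z, rx, ry, rz], ...]]. A call has 1 to 10 rows; each row shifts and turns the commanded pose from where the row before left it, along the tool's axes as they then stand; what a row does not reach is not made up. A row lasts 1/8 s, in which the tool goes at most 62.5 mm and 10.7 degrees, less where a joint would pass 70% of its speed; a pose out of reach is approached as far as the arm can. A call is refused whole if a number of a shift passes 0.0625 or a number of a turn 10.7, either way. A call with a gripper value outside its range is refused whole. "fingers" is the opening, from 0 (shut) to 1 (fully open), set as the call begins (left out, the last holds). The fingers move at their own pace and stop on an object; "squeeze" is the grip in N (left out, the last holds). Time passes only in rows, so rows that do not move let the fingers close. It gives the time, the measured TCP pose, the force and the opening at its end, in the units of the state.
- manip.sense(): the state, without advancing time (a new reading comes with each control period).
- manip.snapshot(name): name is "side" or "top"; returns a dict with "img" (384x512x3 uint8, red, green, blue), "K" (3x3 intrinsics, pixels), "world_from_camera" (4x4, takes a point from camera to world coordinates). Camera axes: x right, y down, z forward; pixel columns grow to the right and rows downward; lengths in m; the calibration is good to about 2 mm. A picture is of the moment at which its call begins. There is no depth.
- manip.sign_off(): hands the job in, once; it reports no verdict.
Trained networks look in a picture, given as the dict that the camera call returned (one of the last four; its "shot" number tells which), for a name from the list of things; names that differ only in an ending like _2 or _b are one class to them, and where a whole thing is asked for, a point or a joint stands for the part that bears it (a point fixed in the world has none). Each returns a list of dicts, best first, with "score" (0 to 1); they miss things now and then, are a little off and sometimes report something else, mostly with a low value. They report only what shows in the picture. A call takes as long as a camera call. They do not tell look-alikes from the thing itself.
- manip.regions_of(label, picture): "pixels" (384x512 bool, what is visible of it) and "rect" ([left, top, right, bottom] in pixels, round what is visible of it).
- manip.pinpoint(label, picture): "point" ([column, row] in pixels: a listed point, or the origin of a listed thing).
The state is a dict: "t": time; "q": joint angles; "qd": joint speeds; "tau": joint torques, N m; "tcp_pos": TCP position; "tool_rot": TCP orientation; "force": force on the tool from outside, world axes, zero at the start; "ft_torque": the same for the moment, N m; "finger_gap": opening from 0.0 (shut) to 1.0 (fully open).
Only numpy, scipy, OpenCV 4.12 (cv2) and the standard library are available. Lean on these libraries where they do the work, as an engineer would, in place of code of your own. Each camera call takes 0.05 s, during which the arm holds its last target.

TASK

Three square glass storage jars belong side by side at the back of the worktop, against the white-tiled front of the raised ledge, and one of them has been left out in front, crooked. With the fingers, push that jar along the worktop into the space between the other two until its back is flat against the tiles and it stands square in line with its neighbours, then move clear. Slide it only, without lifting or tipping it, and leave the other two jars and everything else where they stand.

Things in the scene. Friction and masses are not known exactly. Their poses are not given: they have to be found in the camera images.
- ledge: Fixed ledge along the back of the worktop, a few degrees askew: white tiled front flush with the stone slab on top; 1000 mm long, 160 deep, 68 high. The jars stand against its upright front. Origin: foot of the front face, half-way along, at worktop height. x points level into the ledge, away from the robot, square to the face (face at x = 0, worktop at x < 0); y along the face to the left; z up.
- jar_out: The jar to push home. Square glass jar: flat upright sides 90 x 90 mm, 70 high; round steel lid 82 mm across, top at 95. 0.3-0.65 kg, friction 0.4-0.65: push low on its sides. Origin: centre of underside; x, y square to its sides, z up. Home: origin 45 mm before the face, sides parallel to it. Starts 175-195 mm before the face, up to 100 mm left or right of the ledge's middle, turned up to 30 deg.
- jar_left: The jar left of the space, same shape and size as jar_out. Origin: centre of its underside, z up. Stands against the ledge within 5 mm, nearly square; loose, must not be shifted. The free space between jar_left and jar_right is 116 to 134 mm wide.
- jar_right: The jar right of the space, same shape and size. Origin: centre of its underside, z up. Stands against the ledge within 5 mm, nearly square; loose, must not be shifted.
- salt_shaker: Bystander: white salt shaker with a steel cap, 42 mm across, 71 mm high, at one end of the row of jars. Origin: centre of its underside. Must not be shifted.
- pepper_mill: Bystander: small dark wooden pepper mill, 48 mm across, 93 mm high, at the other end of the row of jars. Origin: centre of its underside. Must not be shifted.
- mug: Bystander: blue mug, 80 mm across, 88 mm high. Origin: centre of its underside. Must not be shifted.
- twine_stand: Bystander: ball of twine on a turned wooden stand, 90 mm across, 121 mm high. Origin: centre of its underside. Must not be shifted.
- walnut_bowl: Bystander: wooden bowl of walnuts, 116 mm across, 62 mm high. Origin: centre of its underside. Must not be shifted.
Things that resemble listed ones, but are neither listed nor needed, are in the scene too. What is shaped like the jar_right but red is not meant.

How it is judged:
By the outcome, as a careful person would: the job done as asked, in the order asked, and still so for the second after the job is handed in, with the robot touching nothing.
It also fails if it takes over 72 s, if anything falls off the work surface, if the arm or the gripper's body presses on something with over 40 N, if the wrist force passes 120 N, or if a joint passes its speed limit or range.

## Working session

There is one attempt and no reset: what is moved stays moved. The work goes in short steps, Python scripts to look and compute and a tool call to move; the robot and the scene stay as the last step left them, time stands still between calls to the robot, and variables do not carry over. Pictures are saved under pics/ and viewed, and the job is handed in when it is done.

Besides the shell and the picture viewer there is one more tool, called after "Emit:" by a JSON object that holds its "op" and its "data". play_rows: Moves the arm, as the interface text tells. Its arguments: {"type":"object","properties":{"steps":{"type":"array"},"fingers":{"type":"number"},"squeeze":{"type":"number"}},"required":["steps"]}

```bash
mkdir -p pics; cat > h.py <<'E'
import numpy as np, cv2
from station import manip
def snap(n,fn):
    s=manip.snapshot(n); cv2.imwrite('pics/'+fn,cv2.cvtColor(s['img'],cv2.COLOR_RGB2BGR)); return s
def ray(s,p,z):
    K=np.array(s['K']);T=np.array(s['world_from_camera'])
    d=T[:3,:3]@np.linalg.inv(K)@np.array([p[0],p[1],1.]);o=T[:3,3]
    return o+d*(z-o[2])/d[2]
def proj(s,P):
    K=np.array(s['K']);T=np.linalg.inv(np.array(s['world_from_camera']))
    c=(T[:3,:3]@np.array(P).T).T+T[:3,3]; u=(K@c.T).T; return u[:,:2]/u[:,2:]
E
python3 - <<'E'
from h import *
for n in('top','side'):
    s=snap(n,n+'0.png'); print(n,np.round(s['world_from_camera'],3).tolist(),np.round(s['K'],1).tolist())
    for l in ['ledge','jar_out','jar_left','jar_right','salt_shaker','pepper_mill','mug','twine_stand','walnut_bowl']:
        for r in manip.pinpoint(l,s)[:5]: print(l,round(r['score'],2),np.round(r['point']),np.round(ray(s,r['point'],0),3))
st=manip.sense();print(st['t'],st['tcp_pos'],st['tool_rot'],st['force'],manip.tips_ahead)
E
```

```text
top [[-0.004, -0.988, 0.152, 0.264], [-1.0, 0.002, -0.008, 0.01], [0.008, -0.152, -0.988, 1.474], [0.0, 0.0, 0.0, 1.0]] [[463.9, 0.0, 265.5], [0.0, 463.9, 196.6], [0.0, 0.0, 1.0]]
ledge 0.69 [247. 129.] [0.716 0.058 0.   ]
jar_out 0.87 [231. 180.] [0.546 0.109 0.   ]
jar_left 0.96 [216. 144.] [0.665 0.16  0.   ]
jar_left 0.71 [129. 230.] [0.385 0.431 0.   ]
jar_right 0.89 [280. 140.] [ 0.676 -0.052  0.   ]
jar_right 0.87 [276. 223.] [ 0.406 -0.035  0.   ]
jar_right 0.34 [218. 144.] [0.663 0.154 0.   ]
salt_shaker 0.62 [162. 175.] [0.561 0.331 0.   ]
pepper_mill 0.58 [334. 152.] [ 0.637 -0.227  0.   ]
pepper_mill 0.16 [217. 144.] [0.665 0.154 0.   ]
mug 0.73 [391. 217.] [ 0.422 -0.404  0.   ]
mug 0.45 [251. 126.] [0.726 0.046 0.   ]
twine_stand 0.92 [131. 228.] [0.389 0.425 0.   ]
walnut_bowl 0.3 [129. 230.] [0.383 0.43  0.   ]
side [[-0.989, -0.091, 0.12, 0.35], [-0.15, 0.645, -0.75, 0.893], [-0.009, -0.759, -0.651, 0.836], [0.0, 0.0, 0.0, 1.0]] [[385.5, 0.0, 258.3], [0.0, 385.5, 191.1], [0.0, 0.0, 1.0]]
ledge 0.57 [182. 209.] [ 0.732  0.05  -0.   ]
jar_out 0.86 [242. 228.] [ 0.527  0.106 -0.   ]
jar_left 0.68 [195. 238.] [0.657 0.162 0.   ]
jar_right 0.84 [287. 199.] [ 0.405 -0.046 -0.   ]
jar_right 0.7 [205. 187.] [ 0.686 -0.067 -0.   ]
salt_shaker 0.73 [217. 292.] [0.549 0.336 0.   ]
salt_shaker 0.67 [203. 186.] [ 0.693 -0.068  0.   ]
pepper_mill 0.61 [227. 162.] [ 0.641 -0.217  0.   ]
mug 0.72 [289. 138.] [ 0.432 -0.406  0.   ]
twine_stand 0.72 [278. 333.] [0.381 0.426 0.   ]
walnut_bowl 0.55 [324. 147.] [ 0.293 -0.362  0.   ]
1.0 [ 0.25590904 -0.57021296  0.22971216] [ 9.77844790e-01  2.09331234e-01 -1.73646531e-06  1.72926103e-05] [ 0.54561237 -0.01402021  0.09753516] 0.025
```

```bash
python3 - <<'E'
import cv2
a=cv2.imread('pics/top0.png')[90:260,90:420];cv2.imwrite('pics/top0z.png',cv2.resize(a,None,fx=2.4,fy=2.4,interpolation=3))
a=cv2.imread('pics/side0.png')[110:350,130:400];cv2.imwrite('pics/side0z.png',cv2.resize(a,None,fx=2.5,fy=2.5,interpolation=3))
E
```

```text
(no output)
```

View pics/top0z.png

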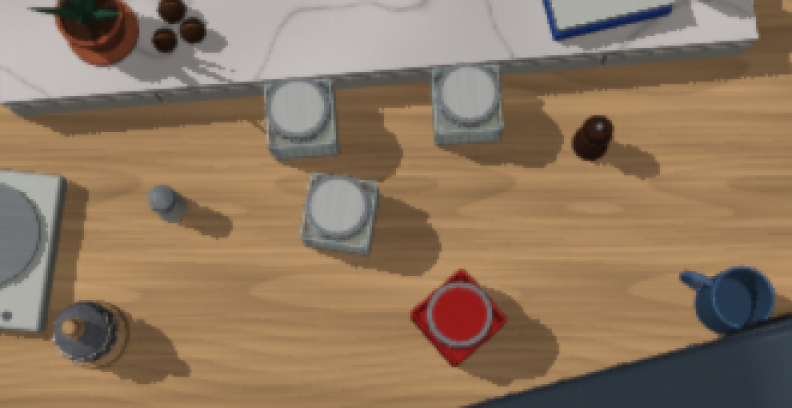

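View pics/side0z.png

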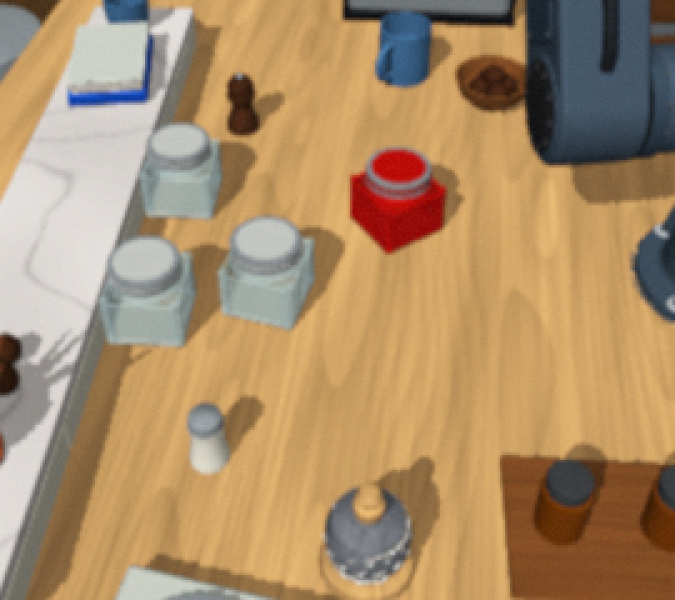

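```bash
cat >> h.py <<'E'
from scipy.optimize import minimize
def jarpts(x,y,a):
    c,s=np.cos(a),np.sin(a)
    P=[[u,v,z] for z in(0,.07) for u,v in((-.045,-.045),(.045,-.045),(.045,.045),(-.045,.045))]
    L=[[.041*np.cos(t),.041*np.sin(t),z] for z in(.07,.095) for t in np.linspace(0,6.28,24)]
    P=np.array(P+L); return np.c_[c*P[:,0]-s*P[:,1]+x,s*P[:,0]+c*P[:,1]+y,P[:,2]]
def sil(s,p,k=4):
    m=np.zeros((384*k,512*k),np.uint8)
    q=(proj(s,jarpts(*p))+.5)*k
    cv2.fillConvexPoly(m,cv2.convexHull(np.round(q).astype(np.int32)),1)
    return cv2.resize(m.astype(np.float32),(512,384),interpolation=cv2.INTER_AREA)
def fit(views,p0):
    # views: list of (s,mask)
    def cost(p):
        return sum(np.abs(sil(s,p)-m).sum()/m.sum() for s,m in views)
    best=None
    for a in np.radians([-25,-15,-5,5,15,25]):
        r=minimize(cost,[p0[0],p0[1],p0[2]+a],method='Nelder-Mead',options=dict(initial_simplex=np.array([p0[0],p0[1],p0[2]+a])+np.array([[0,0,0],[.01,0,0],[0,.01,0],[0,0,.1]]),maxiter=150))
        if best is None or r.fun<best.fun: best=r
    return best.x,best.fun
def getmask(l,s,near):
    q=proj(s,[[near[0],near[1],.04]])[0]
    b=None
    for r in manip.regions_of(l,s):
        R=r['rect']; d=np.hypot((R[0]+R[2])/2-q[0],(R[1]+R[3])/2-q[1])
        if d<15 and (b is None or d<b[0]): b=(d,np.array(r['pixels']).astype(np.float32),r['score'])
    return b
def draw(s,fn,items,crop,f):
    im=cv2.cvtColor(s['img'],cv2.COLOR_RGB2BGR)
    x0,y0,x1,y1=crop
    im=cv2.resize(im[y0:y1,x0:x1],None,fx=f,fy=f,interpolation=3)
    for p in items:
        q=((proj(s,jarpts(*p))[:8]+.5-[x0,y0])*f).round().astype(int)
        for i in range(4):
            for a,b in((i,(i+1)%4),(i+4,(i+1)%4+4),(i,i+4)): cv2.line(im,tuple(map(int,q[a])),tuple(map(int,q[b])),(0,0,255) if a<4 else (0,255,0),1)
    cv2.imwrite('pics/'+fn,im)
E
cat > m.py <<'E'
from h import *
import sys,json
tag=sys.argv[1]
near=dict(jar_out=(.537,.105),jar_left=(.66,.16),jar_right=(.682,-.058))
if len(sys.argv)>2: near['jar_out']=tuple(map(float,sys.argv[2].split(',')))
S=[snap('top','t%s.png'%tag),snap('side','s%s.png'%tag)]
res={}
for l,n in near.items():
    V=[]
    for s in S:
        b=None
        for ll in('jar_out','jar_left','jar_right'):
            c=getmask(ll,s,n)
            if c and (b is None or c[2]>b[2]): b=c
        if b: V.append((s,b[1])); 
        else: print('nomask',l)
    r=[fit(V,(n[0],n[1],.05))]+[fit([v],(n[0],n[1],.05)) for v in V]
    for x,f in r: print(l,np.round(x[:2],4),round(np.degrees(x[2]),1),round(f,3))
    res[l]=list(r[0][0])
json.dump(res,open('res%s.json'%tag,'w'))
draw(S[0],'to%s.png'%tag,res.values(),(180,105,320,215),5)
draw(S[1],'so%s.png'%tag,res.values(),(150,140,270,260),5)
E
python3 m.py 1
python3 - <<'E'
from h import *
# ledge top front edge, from top picture
g=cv2.imread('pics/t1.png'); 
for c in range(95,400,20):
    col=g[100:150,c].astype(int).sum(1)//3
    d=col[1:]-col[:-1]; print(c,100+int(np.argmin(d)),d.min(),end='; ')
E
```

```text
jar_out [0.5412 0.1055] -7.4 0.183
jar_out [0.5415 0.1051] -9.5 0.054
jar_out [0.5403 0.1067] -0.4 0.098
jar_left [0.669  0.1575] 6.2 0.143
jar_left [0.6685 0.1578] 4.6 0.06
jar_left [0.6678 0.1604] 8.1 0.065
jar_right [ 0.6881 -0.0603] 5.1 0.133
jar_right [ 0.6886 -0.0605] 3.5 0.043
jar_right [ 0.6873 -0.0586] 7.3 0.074
95 131 -68; 115 130 -56; 135 128 -73; 155 126 -67; 175 124 -46; 195 123 -65; 215 121 -58; 235 119 -53; 255 118 -65; 275 116 -67; 295 114 -56; 315 113 -61; 335 111 -64; 355 109 -65; 375 108 -53; 395 106 -73;
```

View pics/to1.png

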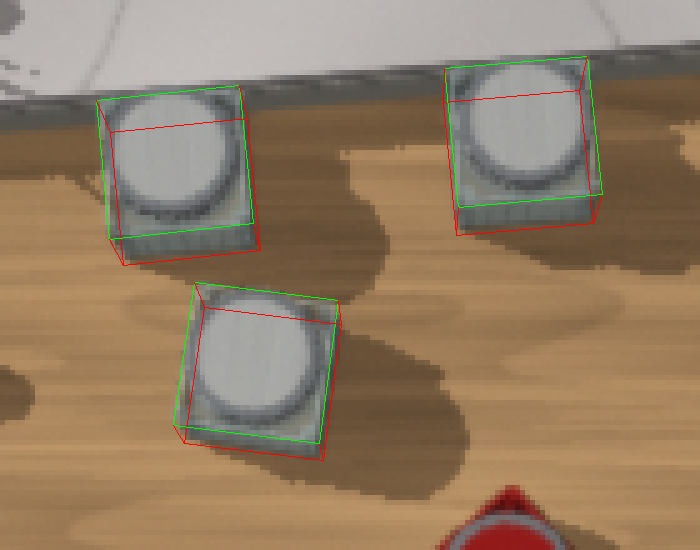

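View pics/so1.png

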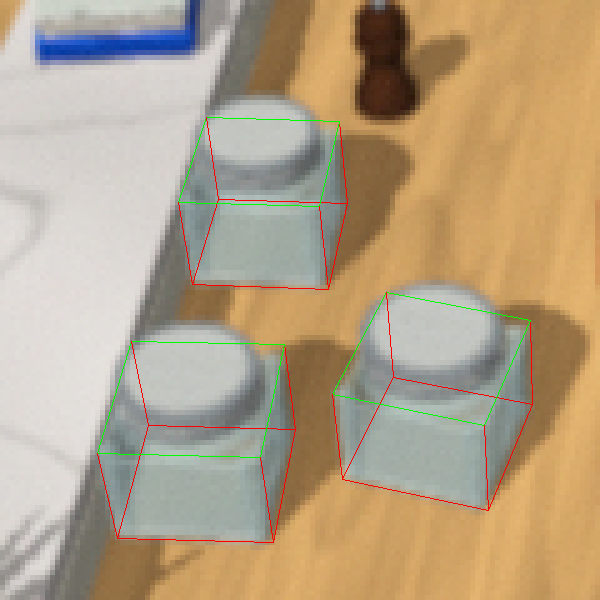

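```bash
python3 - <<'E'
from h import *
s=manip.snapshot('top'); g=cv2.GaussianBlur(s['img'].astype(np.float32).mean(2),(1,1),0)
P=[]
for c in range(90,400,3):
    if 195<c<245 or 265<c<320: continue
    r0=int(round(131-(c-95)*25/300)); 
    col=g[r0-4:r0+5,c]; hi=g[r0-6:r0-2,c].mean(); lo=g[r0+3:r0+5,c].mean()
    i=np.where((col[:-1]>(hi+lo)/2)&(col[1:]<=(hi+lo)/2))[0]
    if len(i): i=i[0]; P.append([c, r0-4+i+(col[i]-(hi+lo)/2)/(col[i]-col[i+1])])
P=np.array(P); k=np.polyfit(P[:,0],P[:,1],1); res=P[:,1]-np.polyval(k,P[:,0]); ok=abs(res)<.7;k=np.polyfit(P[ok,0],P[ok,1],1);print(k,res.std(),ok.sum(),len(ok))
a,b=[ray(s,(c,np.polyval(k,c)),.068) for c in(100,390)]
d=(a-b)[:2];d/=np.linalg.norm(d);n=np.array([d[1],-d[0]]);print(a,b,'yaw',np.degrees(np.arctan2(n[1],n[0])))
if n[0]<0:n=-n
import json
R=json.load(open('res1.json'))
for l,p in R.items(): print(l,'before face',n@(a[:2]-p[:2]),'along',d@np.array(p[:2]), 'yaw',np.degrees(p[2]))
print(n,d,n@a[:2])
# mid of ledge
E
```

```text
[-8.37083813e-02  1.39795568e+02] 0.3025167853221109 69 70
[0.68722372 0.51475046 0.068     ] [ 0.76542086 -0.39672472  0.068     ] yaw 4.903503842200818
jar_out before face 0.18051296808795295 along 0.05882726807426582 yaw -7.416813220412656
jar_left before face 0.048740505415845896 along 0.09973629239444157 yaw 6.187136395796368
jar_right before face 0.04824421532968571 along -0.11888938473166803 yaw 5.067594288559768
[0.99634007 0.08547785] [-0.08547785  0.99634007] 0.7287082986352286
```

Emit:
{"op": "play_rows", "data": {"steps": [[[0.028,-0.0288,0,0,0,0],[0.028,-0.0288,0,0,0,0],[0.028,-0.0288,0,0,0,0],[0.028,-0.0288,0,0,0,0],[0.028,-0.0288,0,0,0,0],[0.028,-0.0288,0,0,0,0],[0.028,-0.0288,0,0,0,0],[0.028,-0.0288,0,0,0,0],[0.028,-0.0288,0,0,0,0],[0.028,-0.0288,0,0,0,0]]], "fingers": 0.6}}

```text
t: 3.3
tcp_pos: [0.394, -0.1918, 0.23]
tool_rot: [0.978, 0.209, 0.0, 0.0]
force: [-0.7, 0.9, -0.5]
finger_gap: 0.602
```

Emit:
{"op": "play_rows", "data": {"steps": [[[0.028,-0.0288,0,0,0,0],[0.028,-0.0288,0,0,0,0],[0.028,-0.0288,0,0,0,0],[0.028,-0.0288,0,0,0,0],[0.028,-0.0288,0,0,0,0],[0.028,-0.0288,0,0,0,0],[0.028,-0.0288,0,0,0,0],[0.028,-0.0288,0,0,0,0],[0.028,-0.0288,0,0,0,0],[0.028,-0.0288,0,0,0,0]]]}}

```text
t: 4.55
tcp_pos: [0.5315, 0.1859, 0.2299]
tool_rot: [0.978, 0.209, 0.0, 0.0]
force: [0.9, -0.1, 0.8]
finger_gap: 0.601
```

Emit:
{"op": "play_rows", "data": {"steps": [[[0,0,0,0,0,-9],[0,0,0,0,0,-9],[0,0,0,0,0,-9],[0,0,0,0,0,-9],[0,0,0,0,0,-9],[0,0,0,0,0,-9],[0,0,0,0,0,-9],[0,0,0,0,0,-7.7],[0,0,0,0,0,0],[0,0,0,0,0,0]]]}}

```text
t: 5.8
tcp_pos: [0.531, 0.1846, 0.2298]
tool_rot: [0.677, 0.736, 0.0, 0.0]
force: [1.2, -0.5, 0.5]
finger_gap: 0.602
```

```bash
cat >> h.py <<'E'
N=np.array([.99634,.08548]);D=np.array([-.08548,.99634]);F=.7287
from scipy.spatial.transform import Rotation as Ro
def stat():
    s=manip.sense();p=np.array(s['tcp_pos']);R=Ro.from_quat(s['tool_rot']).as_matrix()
    print('t',round(s['t'],2),'tcp',p.round(4),'before',round(F-N@p[:2],4),'along',round(D@p[:2],4),'x axis yaw',round(np.degrees(np.arctan2(R[1,0],R[0,0])),2),'z',R[:,2].round(3),'f',np.round(s['force'],1),'gap',round(float(s['finger_gap']),3))
E
python3 -c "
from h import *
stat(); snap('top','t2.png');snap('side','s2.png')"
```

```text
t 5.8 tcp [0.531  0.1846 0.2298] before 0.1838 along 0.1385 x axis yaw 94.76 z [ 0.  0. -1.] f [ 1.2 -0.5  0.5] gap 0.602
```

View pics/s2.png

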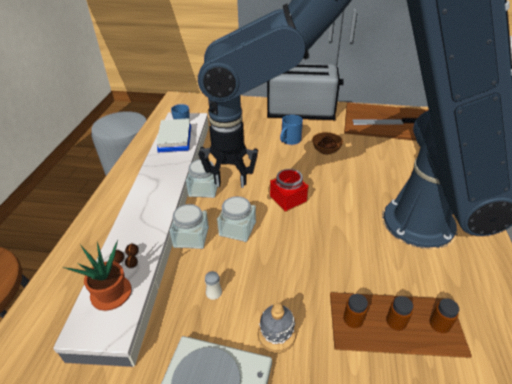

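Emit:
{"op": "play_rows", "data": {"steps": [[[0,0,0.03,0,0,0],[0,0,0.03,0,0,0],[0,0,0.03,0,0,0],[0,0,0.03,0,0,0],[0,0,0.025,0,0,0],[0,0,0.015,0,0,0],[0,0,0.01,0,0,0],[0,0,0,0,0,0]]]}}

```text
t: 6.9
tcp_pos: [0.5309, 0.1846, 0.0595]
tool_rot: [0.677, 0.736, -0.0, -0.0]
force: [-0.6, -0.0, 0.5]
finger_gap: 0.603
```

```bash
python3 -c "
from h import *
stat(); s=snap('side','s3.png')
a=cv2.imread('pics/s3.png')[130:300,130:330];cv2.imwrite('pics/s3z.png',cv2.resize(a,None,fx=3.5,fy=3.5,interpolation=3))"
```

```text
t 6.9 tcp [0.5309 0.1846 0.0595] before 0.1839 along 0.1385 x axis yaw 94.86 z [-0. -0. -1.] f [-0.6 -0.   0.5] gap 0.603
```

View pics/s3z.png

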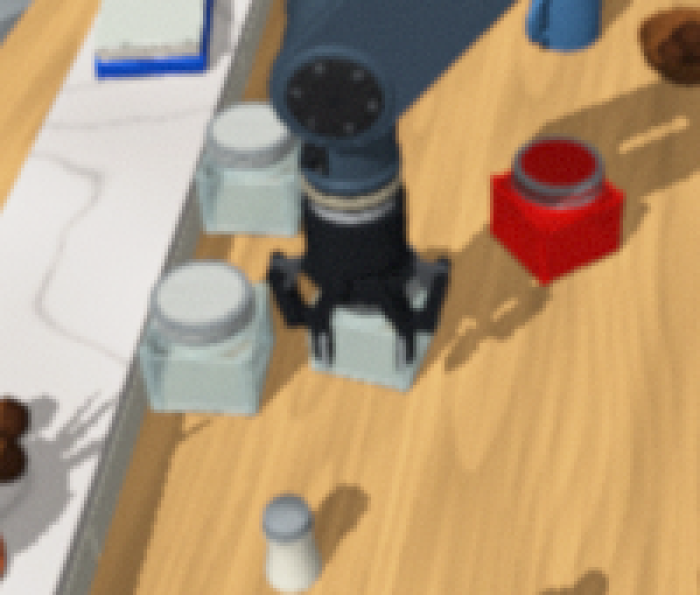

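Emit:
{"op": "play_rows", "data": {"steps": [[[-0.008,0,0,0,0,0],[-0.005,0,0,0,0,0],[-0.005,0,0,0,0,0],[-0.005,0,0,0,0,0],[-0.005,0,0,0,0,0],[-0.005,0,0,0,0,0],[-0.005,0,0,0,0,0],[-0.004,0,0,0,0,0],[-0.003,0,0,0,0,0],[0,0,0,0,0,0]]]}}

```text
t: 8.2
tcp_pos: [0.5354, 0.1392, 0.0597]
tool_rot: [0.676, 0.737, 0.0, 0.001]
force: [-0.1, -0.0, 0.1]
finger_gap: 0.6
```

```bash
python3 -c "
from h import *
stat(); s=snap('top','t4.png')
a=cv2.imread('pics/t4.png')[100:240,160:340];cv2.imwrite('pics/t4z.png',cv2.resize(a,None,fx=4,fy=4,interpolation=3))
s=snap('side','s4.png')
a=cv2.imread('pics/s4.png')[130:300,130:330];cv2.imwrite('pics/s4z.png',cv2.resize(a,None,fx=3.5,fy=3.5,interpolation=3))"
```

```text
t 8.2 tcp [0.5354 0.1392 0.0597] before 0.1834 along 0.093 x axis yaw 94.89 z [ 0.001 -0.001 -1.   ] f [-0.1 -0.   0.1] gap 0.6
```

View pics/t4z.png

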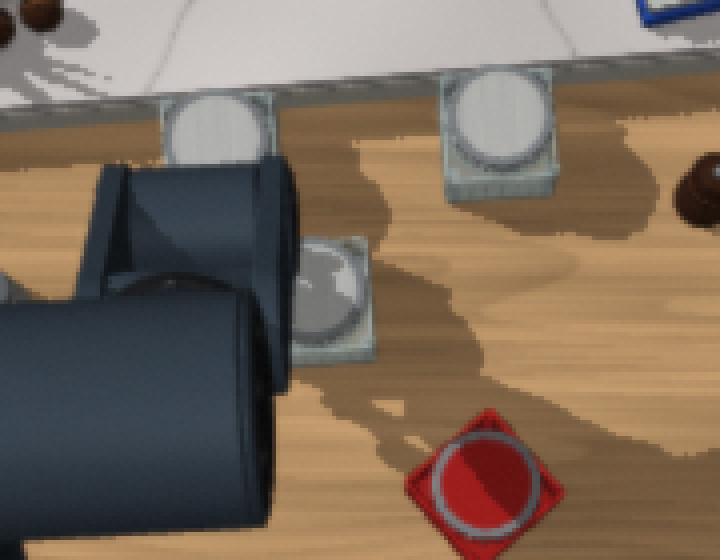

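View pics/s4z.png

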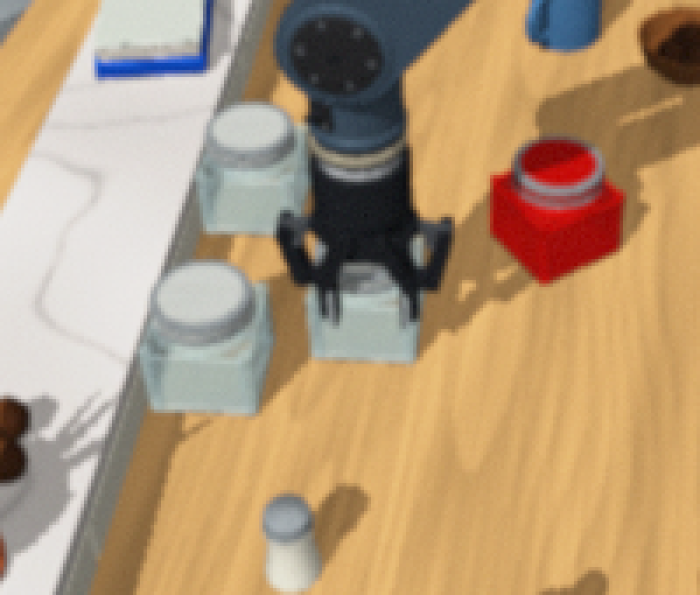

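Emit:
{"op": "play_rows", "data": {"steps": [[[-0.005,0,0,0,0,0],[-0.005,0,0,0,0,0],[-0.005,0,0,0,0,0],[-0.005,0,0,0,0,0],[-0.005,0,0,0,0,0],[-0.005,0,0,0,0,0],[-0.005,0,0,0,0,0],[-0.005,0,0,0,0,0],[-0.004,0,0,0,0,0],[-0.002,0,0,0,0,0]]]}}

```text
t: 9.55
tcp_pos: [0.5388, 0.0937, 0.0598]
tool_rot: [0.677, 0.736, 0.0, 0.0]
force: [-0.7, 2.6, 1.7]
finger_gap: 0.601
```

Emit:
{"op": "play_rows", "data": {"steps": [[[0,0,0,0,0,0],[0.01,0,0,0,0,0],[0.02,0,0,0,0,0],[0,0,-0.03,0,0,0],[0,0,-0.05,0,0,0],[0,0,-0.05,0,0,0],[0,0,-0.04,0,0,0],[0,0,0,0,0,0]]]}}

```text
t: 10.55
tcp_pos: [0.5381, 0.1252, 0.2333]
tool_rot: [0.676, 0.737, 0.003, 0.003]
force: [-0.3, 1.1, -0.8]
finger_gap: 0.6
```

Emit:
{"op": "play_rows", "data": {"steps": [[[0,0,0,0,0,10],[0,0,0,0,0,10],[0,0,0,0,0,10],[0,0,0,0,0,10],[0,0,0,0,0,10],[0,0,0,0,0,10],[0,0,0,0,0,10],[0,0,0,0,0,10],[0,0,0,0,0,10],[0,0,0,0,0,0]]]}}

```text
t: 11.8
tcp_pos: [0.5351, 0.1246, 0.2283]
tool_rot: [0.999, 0.044, -0.001, -0.0]
force: [-0.3, -0.5, 0.7]
finger_gap: 0.6
```

Emit:
{"op": "play_rows", "data": {"steps": [[[-0.05,0,0,0,0,0],[-0.05,0,0,0,0,0],[-0.05,0,0,0,0,0],[-0.05,0,0,0,0,0],[0,0,0,0,0,0]]]}}

```text
t: 12.42
tcp_pos: [0.3312, 0.1073, 0.2287]
tool_rot: [0.999, 0.044, -0.003, -0.0]
force: [0.3, 0.6, 0.4]
finger_gap: 0.599
```

```bash
python3 -c "
from h import *
stat()"; python3 m.py 5 .545,.038
```

```text
t 12.43 tcp [0.3312 0.1073 0.2287] before 0.3896 along 0.0786 x axis yaw 5.08 z [-0.006  0.    -1.   ] f [0.3 0.6 0.4] gap 0.599
jar_out [0.5551 0.0377] 7.5 0.158
jar_out [0.5557 0.0375] 5.2 0.052
jar_out [0.5542 0.036 ] 8.1 0.09
jar_left [0.6699 0.1579] 7.8 0.228
jar_left [0.6705 0.1575] 6.2 0.102
jar_left [0.6685 0.1614] 11.8 0.101
jar_right [ 0.6879 -0.0609] 4.4 0.196
jar_right [ 0.6892 -0.0613] 2.5 0.096
jar_right [ 0.686  -0.0578] 9.0 0.068
```

View pics/to5.png

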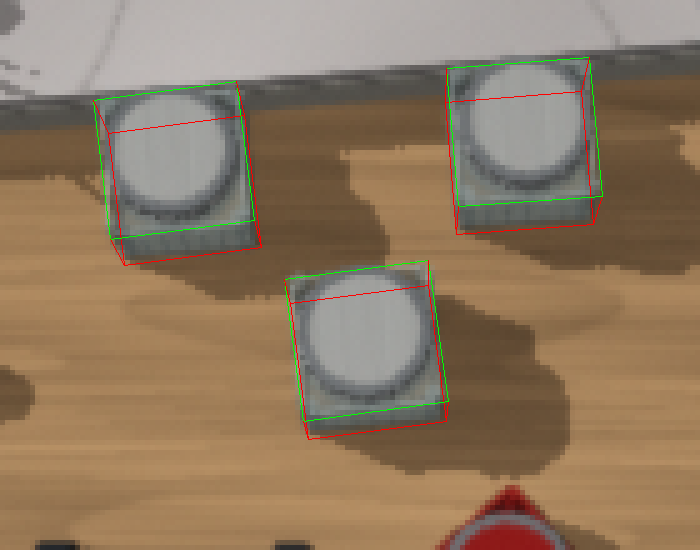

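View pics/so5.png

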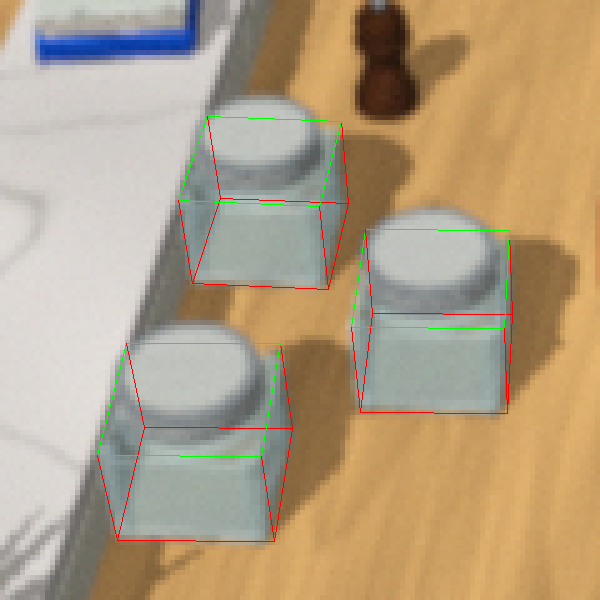

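Emit:
{"op": "play_rows", "data": {"steps": [[[0.029,0.018,0,0,0,0],[0.03,0.018,0,0,0,0],[0.03,0.018,0,0,0,0],[0.03,0.018,0,0,0,0],[0.027,0.0166,0,0,0,0],[0,0,0.03,0,0,0],[0,0,0.03,0,0,0],[0,0,0,0,0,0]]]}}

```text
t: 14.42
tcp_pos: [0.4881, 0.0311, 0.1679]
tool_rot: [0.999, 0.042, -0.003, -0.001]
force: [-0.2, 0.2, -0.2]
finger_gap: 0.6
```

```bash
python3 -c "
from h import *
stat(); s=snap('side','s6.png')
a=cv2.imread('pics/s6.png')[100:270,130:380];cv2.imwrite('pics/s6z.png',cv2.resize(a,None,fx=3,fy=3,interpolation=3))"
```

```text
t 14.43 tcp [0.4881 0.0311 0.1679] before 0.2397 along -0.0107 x axis yaw 4.86 z [-0.006  0.001 -1.   ] f [-0.2  0.2 -0.2] gap 0.6
```

View pics/s6z.png

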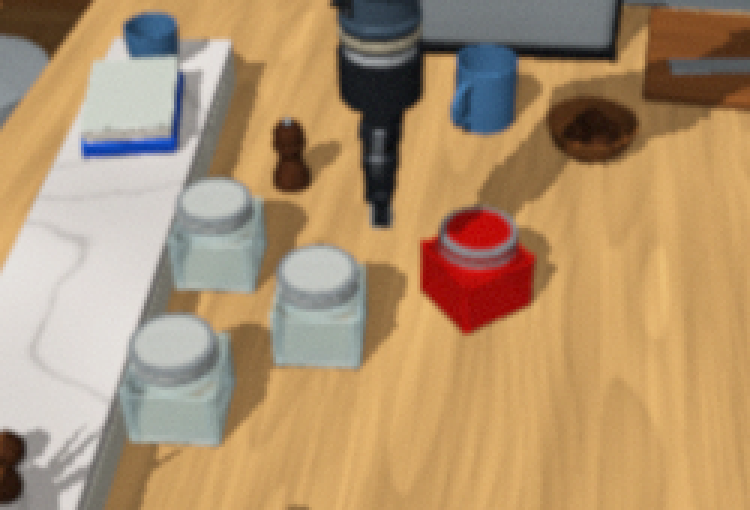

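Emit:
{"op": "play_rows", "data": {"steps": [[[0,0,0.02,0,0,0],[0,0,0.025,0,0,0],[0,0,0.025,0,0,0],[0,0,0.02,0,0,0],[0,0,0.012,0,0,0],[0,0,0.006,0,0,0],[0,0,0,0,0,0]]]}}

```text
t: 15.35
tcp_pos: [0.4903, 0.0309, 0.062]
tool_rot: [0.999, 0.043, 0.0, 0.0]
force: [-0.2, -0.1, 0.9]
finger_gap: 0.596
```

```bash
python3 -c "
from h import *
stat(); s=snap('side','s7.png')
a=cv2.imread('pics/s7.png')[100:270,130:380];cv2.imwrite('pics/s7z.png',cv2.resize(a,None,fx=3,fy=3,interpolation=3))"
```

```text
t 15.35 tcp [0.4903 0.0309 0.062 ] before 0.2376 along -0.0111 x axis yaw 4.87 z [ 0.001 -0.    -1.   ] f [-0.2 -0.1  0.9] gap 0.596
```

View pics/s7z.png

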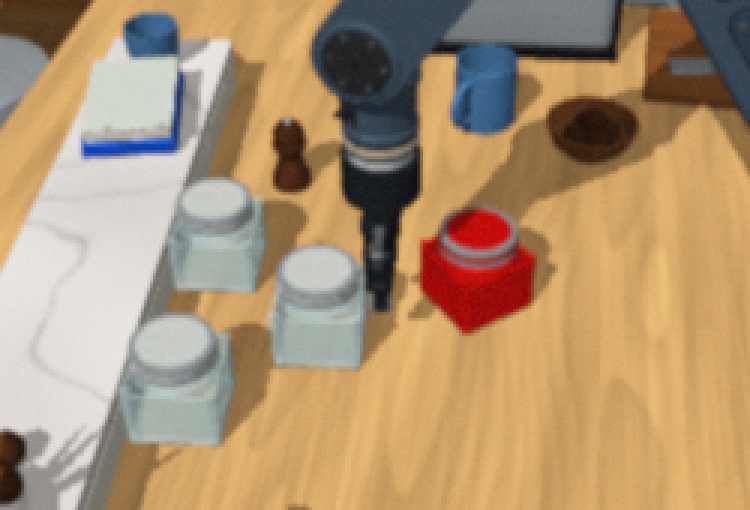

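Emit:
{"op": "play_rows", "data": {"steps": [[[0.006,0,0,0,0,0],[0.006,0,0,0,0,0],[0.006,0,0,0,0,0],[0.006,0,0,0,0,0],[0.006,0,0,0,0,0],[0.006,0,0,0,0,0],[0.006,0,0,0,0,0],[0.006,0,0,0,0,0],[0.006,0,0,0,0,0],[0.006,0,0,0,0,0]]]}}

```text
t: 16.65
tcp_pos: [0.5501, 0.036, 0.0617]
tool_rot: [0.999, 0.042, 0.0, 0.0]
force: [-3.4, 0.1, 2.4]
finger_gap: 0.604
```

Emit:
{"op": "play_rows", "data": {"steps": [[[0.006,0,0,0,0,0],[0.006,0,0,0,0,0],[0.006,0,0,0,0,0],[0.006,0,0,0,0,0],[0.006,0,0,0,0,0],[0.005,0,0,0,0,0],[0.004,0,0,0,0,0],[0.002,0,0,0,0,0],[0,0,0,0,0,0]]]}}

```text
t: 17.77
tcp_pos: [0.591, 0.0395, 0.0617]
tool_rot: [0.999, 0.042, 0.0, 0.0]
force: [-2.1, -0.1, 1.3]
finger_gap: 0.599
```

```bash
python3 -c "
from h import *
stat()
for n,c in(('top',(180,90,340,210)),('side',(150,120,300,260))):
    s=snap(n,n+'8.png'); x0,y0,x1,y1=c
    a=cv2.imread('pics/'+n+'8.png')[y0:y1,x0:x1];cv2.imwrite('pics/'+n+'8z.png',cv2.resize(a,None,fx=4,fy=4,interpolation=3))"
```

```text
t 17.77 tcp [0.591  0.0395 0.0617] before 0.1365 along -0.0111 x axis yaw 4.86 z [ 0.001 -0.    -1.   ] f [-2.1 -0.1  1.3] gap 0.599
```

View pics/top8z.png

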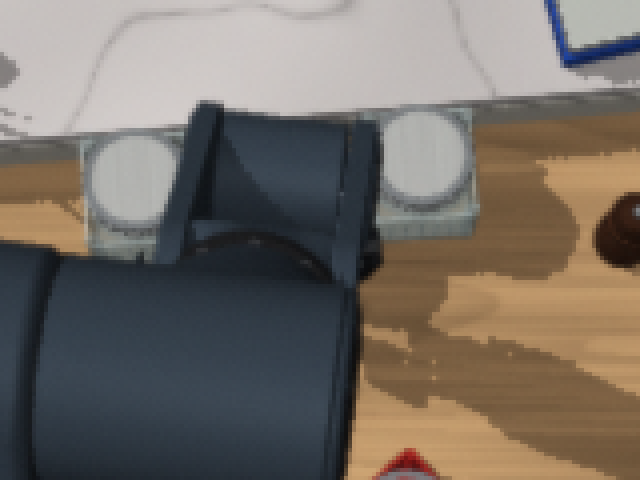

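View pics/side8z.png

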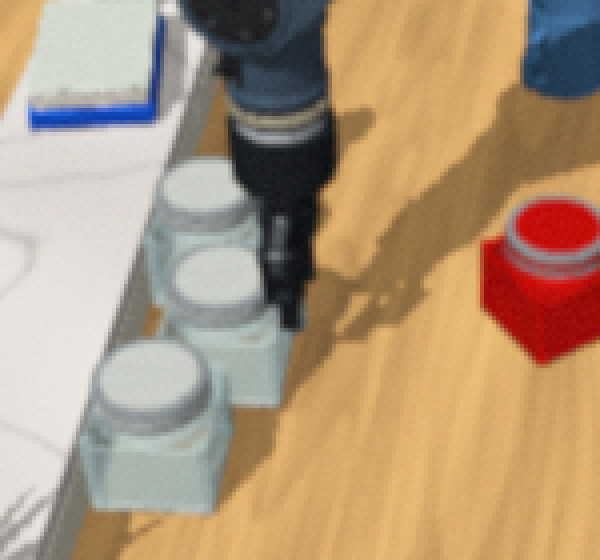

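Emit:
{"op": "play_rows", "data": {"steps": [[[0.004,0,0,0,0,0],[0.005,0,0,0,0,0],[0.005,0,0,0,0,0],[0.005,0,0,0,0,0],[0.004,0,0,0,0,0],[0.004,0,0,0,0,0],[0.003,0,0,0,0,0],[0.001,0,0,0,0,0],[0,0,0,0,0,0]]]}}

```text
t: 19.0
tcp_pos: [0.6217, 0.0421, 0.0617]
tool_rot: [0.999, 0.042, 0.0, 0.0]
force: [-1.6, 0.1, 0.6]
finger_gap: 0.599
```

Emit:
{"op": "play_rows", "data": {"steps": [[[0.001,0,0,0,0,0],[0.001,0,0,0,0,0]]]}}

```text
t: 19.25
tcp_pos: [0.6232, 0.0423, 0.0617]
tool_rot: [0.999, 0.042, -0.0, -0.0]
force: [-2.6, -0.3, 1.9]
finger_gap: 0.6
```

Emit:
{"op": "play_rows", "data": {"steps": [[[0.001,0,0,0,0,0],[0.001,0,0,0,0,0]]]}}

```text
t: 19.5
tcp_pos: [0.6251, 0.0425, 0.0616]
tool_rot: [0.999, 0.043, -0.0, -0.0]
force: [-4.4, -1.0, 1.9]
finger_gap: 0.598
```

Emit:
{"op": "play_rows", "data": {"steps": [[[0.001,0,0,0,0,0],[0.001,0,0,0,0,0]]]}}

```text
t: 19.75
tcp_pos: [0.6252, 0.0425, 0.0616]
tool_rot: [0.999, 0.043, -0.003, 0.0]
force: [-7.3, -1.8, 4.9]
finger_gap: 0.602
```

Emit:
{"op": "play_rows", "data": {"steps": [[[0.0005,0,0,0,0,0],[0.0005,0,0,0,0,0]]]}}

```text
t: 20.0
tcp_pos: [0.6252, 0.0426, 0.0615]
tool_rot: [0.999, 0.043, -0.004, 0.0]
force: [-8.8, -2.1, 5.8]
finger_gap: 0.6
```

Emit:
{"op": "play_rows", "data": {"steps": [[[0.001,0,0,0,0,0],[0.001,0,0,0,0,0],[0.001,0,0,0,0,0],[0,0,0,0,0,0],[0,0,0,0,0,0]]]}}

```text
t: 20.62
tcp_pos: [0.6253, 0.0427, 0.0613]
tool_rot: [0.999, 0.043, -0.007, -0.0]
force: [-13.0, -2.4, 8.8]
finger_gap: 0.602
```

```bash
python3 -c "
from h import *
stat()"
```

```text
t 20.62 tcp [0.6253 0.0427 0.0613] before 0.1021 along -0.0109 x axis yaw 4.92 z [-0.014 -0.    -1.   ] f [-13.   -2.4   8.8] gap 0.602
```

Firm stop at 102 mm before the face (expected 101). Back off and inspect.

Emit:
{"op": "play_rows", "data": {"steps": [[[-0.004,0,0,0,0,0],[-0.006,0,0,0,0,0],[-0.012,0,0,0,0,0],[-0.02,0,0,0,0,0],[-0.02,0,0,0,0,0],[0,0,-0.03,0,0,0],[0,0,-0.05,0,0,0],[0,0,-0.05,0,0,0],[0,0,-0.04,0,0,0],[0,0,0,0,0,0]]]}}

```text
t: 21.88
tcp_pos: [0.5724, 0.0375, 0.2358]
tool_rot: [0.999, 0.043, 0.005, 0.001]
force: [0.7, 0.1, -0.4]
finger_gap: 0.602
```

Emit:
{"op": "play_rows", "data": {"steps": [[[-0.05,0,0,0,0,0],[-0.05,0,0,0,0,0],[-0.05,0,0,0,0,0],[-0.03,0,0,0,0,0],[0,0,0,0,0,0],[0,0,0,0,0,0]]]}}

```text
t: 22.62
tcp_pos: [0.3915, 0.0222, 0.2316]
tool_rot: [0.999, 0.042, 0.001, 0.0]
force: [0.6, 0.3, -0.2]
finger_gap: 0.604
```

```bash
python3 -c "
from h import *
stat()"; python3 m.py 9 .682,.049
```

```text
t 22.62 tcp [0.3915 0.0222 0.2316] before 0.3367 along -0.0113 x axis yaw 4.85 z [ 0.002 -0.    -1.   ] f [ 0.6  0.3 -0.2] gap 0.604
jar_out [0.6807 0.0484] 6.8 0.626
jar_out [0.683  0.0491] 5.2 0.066
jar_out [0.6803 0.0401] 24.7 0.508
jar_left [0.6689 0.1584] 7.1 0.197
jar_left [0.6702 0.1578] 5.6 0.101
jar_left [0.6683 0.1607] 7.9 0.076
jar_right [ 0.688  -0.0603] 4.9 0.735
jar_right [ 0.6881 -0.0598] 3.0 0.042
jar_right [ 0.6912 -0.0808] 21.9 0.608
```

View pics/to9.png

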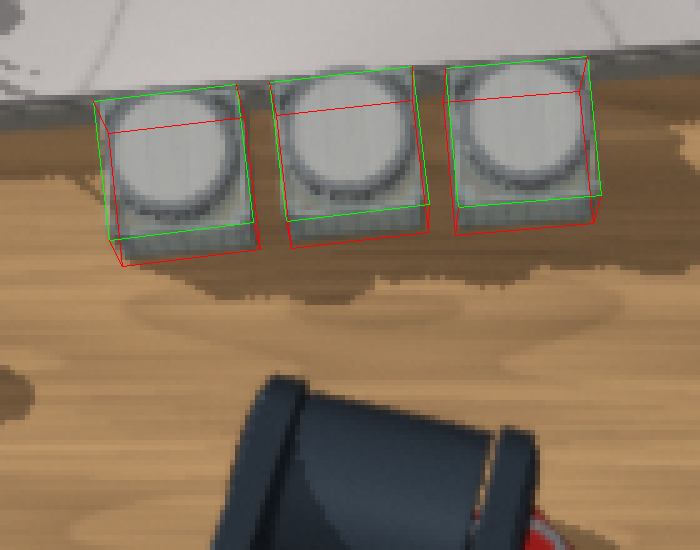

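View pics/so9.png

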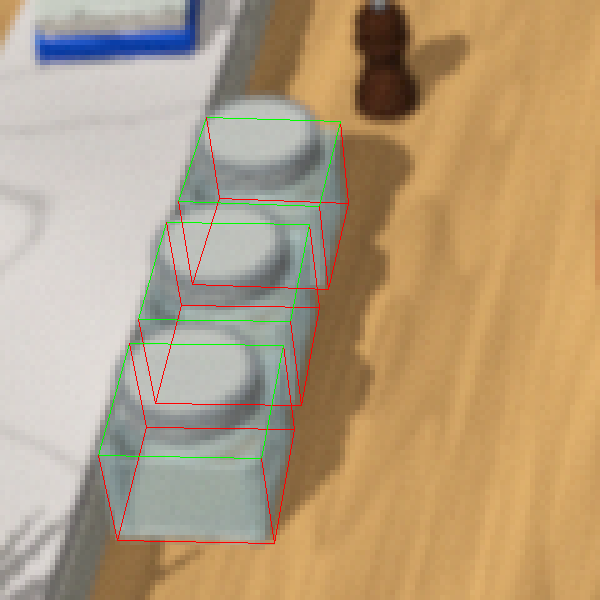

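```bash
python3 -c "
from h import *
stat(); print(manip.sign_off())"
```

```text
t 23.62 tcp [0.3903 0.0225 0.2317] before 0.3379 along -0.011 x axis yaw 4.87 z [ 0. -0. -1.] f [0.1 0.  1. ] gap 0.6
the job is handed in; nothing more can be done
None
```

The loose jar is home: its back is against the tiles, it stands square between its two neighbours, and the job is handed in. I squared it by pushing its left side with the two spread fingers, slid it right to line up with the space, and then pushed its front until it stopped. I pressed with about 13 N on the gripper before backing off and moving clear; the whole job took about 24 s.

Last checks:
- **Position:** the top camera puts the jar's centre 44 mm before the face (45 expected), within 1 mm of the middle of the space.
- **Squareness:** the jar's turn measured 5.2° against the ledge's 4.9°, about the accuracy of the measurement.
- **Neighbours:** both jars measured within about 2 mm of where they stood at the start, which is camera accuracy.
- **Other things:** I never moved the gripper against anything else, but I did not measure the other objects again at the end.
- **Disagreeing check:** in the last side view the middle and right jars were partly hidden, so the fits there were poor and gave turns of 22–25°. I ignored those numbers; the fitted outlines drawn over that picture matched the jars.

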